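Offer a turned ball on the dished plate to the packer

TASK

Take the larger of the two wooden balls from its sleeve and set it in the middle of the dished wooden plate that stands on the narrow post, and let go of it. Then take the plate by its upright grip, lift it straight up at least 6 cm off the post, and only then turn it a quarter turn from how it stood, so that its flat tongue points to the side of the bench where the open carton stands, for the packer there to take. Keep the plate level and the ball in the middle all the while without touching the ball again, leave everything else where it stands, and finish still holding the plate up, level and still: do not put it down.

Things in the scene. Friction and masses are not known exactly. Their poses are not given: they have to be found in the camera images.
- ball: the turned wooden ball to use, the larger of the two: 54 mm diameter, about 60 g, origin at its centre; it rolls freely. It starts seated on the open end of one of two upright wooden sleeves (38 mm outside diameter, 35 mm high, fixed to the bench), its centre 58 mm above the bench.
- dish: loose round dished plate of dark wood, about 0.2 kg, balanced on the stand's post. Origin: centre of its flat underside; z up. 160 mm outside diameter, rim 20 mm high and 6 mm thick. An upright grip stands at its -x rim; at +x a flat tongue, 32 mm wide, 10 mm thick, reaches to 151 mm from the centre. At the start its x axis is parallel to the stand's.
- dish_mid (a point): middle of the dish's inner floor, 6 mm above its underside: a flat of 24 mm diameter, from which the inside rises outward in a shallow cone (7 degrees) to radius 74 mm. A ball at rest in the middle has its centre 27 mm above this point.
- dish_grip (a point): point inside the dish's upright grip, a wooden block 14 mm thick along the dish's x, 44 mm wide along its y; the point is on its middle plane, 86 mm from the dish's centre, 20 mm under the block's top and 55 mm above the dish's underside. 52 mm is clear between block and centred ball, so do not open the fingers fully there. Pinch firmly (80 N) across the thickness.
- stand: fixed stand: square foot 120 mm wide, 15 mm thick, and a post in its middle with a head 50 mm across. Origin: centre of the foot's underside, on the bench; the dish stands on the post's top, 90 mm above. Its x axis points the way the tongue points at the start (away from the robot, within 0.4 rad); after the quarter turn the tongue points along its +y or -y, whichever is the carton's side.
- carton: open cardboard carton (240 x 260 mm, 130 mm high, flaps out, fixed), at the left or right edge of the bench, out of the arm's way; it tells to which side the tongue must point. Origin: centre of its underside. Leave it alone.
- tub: the black plastic tub, 320 x 240 mm, 160 mm high, fixed at the other side of the bench; origin: centre of its underside. Leave it alone. (Glue bottles up to 210 mm tall and other stock stand along the far edge of the bench, more than 0.8 m ahead of the robot.)
- small_ball: bystander: 36 mm wooden ball on the other sleeve, origin at its centre 46 mm above the bench. Leave it where it is.
- offcut: bystander: flat wood offcut 160 x 50 x 22 mm lying near the robot on its right; origin: centre of its underside. Leave it where it is.
- cork_block: bystander: cork sanding block 100 x 60 x 35 mm; origin: centre of its underside. Leave it where it is.
- brush: bystander: flat brush, 170 mm long, lying on the bench; origin: centre of its underside. Leave it where it is.
- short_block: bystander: wood block 60 x 45 x 45 mm near the robot on its left; origin: centre of its underside. Leave it where it is.

How it is judged:
By the outcome, as a careful person would: the job done as asked, in the order asked, and still so for the second after the job is handed in, while the arm keeps its last pose, push and grip.
It also fails if it takes over 69 s, if anything falls off the work surface, if the arm or the gripper's body presses on something with over 40 N, if the wrist force passes 120 N, or if a joint passes its speed limit or range.

ROBOT

A 7-joint arm with a two-finger parallel gripper is mounted at the origin on the work surface. World frame = base frame: x ahead of the robot, y to its left, z up, the work surface at z = 0. Lengths are in m, angles in rad, forces in N, time in s.
With the tool pointing down it reaches from about 0.425 to 0.95 m from the base axis. Payload 16.7 kg.
Tool frame: the origin (TCP) lies midway between the tips of the shut fingers; the grasp point (between the pads) lies 19 mm behind it; z points along the fingers, y is the direction in which the jaws open and shut (so a half turn about z gives the same grasp; the last joint's range is limited). The gripper opens to 94 mm and grips with 3 to 60 N. Pads are 16 mm wide; open, the fingers measure 119 mm over their backs; the gripper's body (75 mm by 177 mm) begins 78 mm behind the grasp point.
Start: joints at [-1.369, 0.426, 0.074, 1.606, -0.034, 1.111, -0.067], TCP at [0.233, 0.634, 0.205] pointing down, gripper open.
Joint ranges: [-2.85, 2.85], [-0.5, 2.14], [-1.23, 1.37], [0.21, 2.46], [-1.02, 4.16], [0.16, 2.05], [-2.73, 2.73]. Speed limits (rad/s): [1.89, 1.89, 2.39, 2.39, 3.01, 3.01, 3.01].

INTERFACE

Orientations are given as a 3x3 rotation matrix whose columns are the frame's x, y, z axes.
In Python, from plant import bot, vision gives the robot as it stands. The module is installed in compiled form; this text tells all that it offers.
- The arm moves only by the shell command python3 -m creep 'ROWS' [FORCE]. ROWS is JSON, a list of rows, each a list of 3 entries, a list of its own where there are three numbers: the shift along the tool's x, y, z in cm, then the turn, a rotation vector about the tool's x, y, z in rad, then the opening, from 0 (shut) to 1 (fully open). In form: [[[x, y, z], [ax, ay, az], jaw], ...]. A call has 1 to 20 rows; each row shifts and turns the commanded pose from where the row before left it, along the tool's axes as they then stand; what a row does not reach is not made up. A row lasts 1/10 s, in which the tool goes at most 50 mm and 8.59 degrees, less where a joint would pass 70% of its speed; a pose out of reach is approached as far as the arm can. A call is refused whole if a number of a shift passes 5 or a number of a turn 0.15, either way. A call with a gripper value outside its range is refused whole. The fingers move at their own pace and stop on an object; FORCE is the grip in N (left out, the last holds). Time passes only in rows, so rows that do not move let the fingers close. It gives the time, the measured TCP pose, the force and the opening at its end, in the units of the state.
- bot.observe(): the state, without advancing time (a new reading comes with each control period).
- vision.read_camera(name): name is "scene" or "side" or "wrist"; returns the picture (420x560x3 uint8, red, green, blue); there is no depth.
- vision.calibration(name): a dict with "fx", "fy", "cx", "cy" (pixels), "extrinsics" (4x4, takes a point from camera to world coordinates). Camera axes: x right, y down, z forward; pixel columns grow to the right and rows downward; lengths in m; the calibration is good to about 2 mm. A picture is of the moment at which its call begins: read the wrist's pose just before it. calibration takes no time and is no camera call; for the wrist camera it gives the pose at the moment of the call.
- bot.hand_in(): hands the job in, once; it reports no verdict.
The state is a dict: "t": time; "qpos": joint angles; "joint_vel": joint speeds; "effort": joint torques, N m; "position": TCP position; "tool_rot": TCP orientation; "contact_force": force on the tool from outside, world axes, zero at the start; "moment": the same for the moment, N m; "finger_gap": finger opening in m.
Only numpy, scipy, OpenCV 4.12 (cv2) and the standard library are available. Lean on these libraries where they do the work, as an engineer would, in place of code of your own. Each camera call takes 0.05 s, during which the arm holds its last target.

## Working session

There is one attempt and no reset: what is moved stays moved. The work goes in short steps, Python scripts to look and compute and a shell command to move; the robot and the scene stay as the last step left them, time stands still between calls to the robot, and variables do not carry over. Pictures are saved under pics/ and viewed, and the job is handed in when it is done.

```bash
mkdir -p pics
cat > h.py <<'E'
import numpy as np, cv2, json
from plant import bot, vision
def snap(n,f):
    c=vision.calibration(n); im=vision.read_camera(n); cv2.imwrite('pics/'+f,im[:,:,::-1]); return im,c
def ray(c,u,v):
    T=np.array(c["extrinsics"]); d=T[:3,:3]@np.array([(u-c["cx"])/c["fx"],(v-c["cy"])/c["fy"],1]); return T[:3,3],d/np.linalg.norm(d)
def onz(c,u,v,z):
    o,d=ray(c,u,v); return o+d*(z-o[2])/d[2]
def tri(a,b):
    (o1,d1),(o2,d2)=a,b
    A=np.stack([d1,-d2],1); s=np.linalg.lstsq(A,o2-o1,rcond=None)[0]
    p=o1+s[0]*d1;q=o2+s[1]*d2; return (p+q)/2,np.linalg.norm(p-q)
def proj(c,p):
    T=np.linalg.inv(np.array(c["extrinsics"])); q=T[:3,:3]@np.array(p)+T[:3,3]; return c["fx"]*q[0]/q[2]+c["cx"],c["fy"]*q[1]/q[2]+c["cy"]
def st():
    s=bot.observe(); print("t",round(s["t"],2),"q",np.round(s["qpos"],3),"p",np.round(s["position"],4),"\n",np.round(s["tool_rot"],3),"F",np.round(s["contact_force"],1),"gap",round(float(s["finger_gap"]),4)); return s
E
python3 - <<'E'
from h import *
st()
for n in("scene","side","wrist"):
    im,c=snap(n,n+"0.png"); print(n,c["fx"],c["cx"],c["cy"],np.round(np.array(c["extrinsics"]),3).tolist())
E
```

```text
t 0.0 q [-1.368  0.427  0.074  1.607 -0.034  1.111 -0.067] p [0.2325 0.6332 0.2048] 
 [[-0.939  0.345 -0.   ]
 [ 0.345  0.939 -0.001]
 [-0.    -0.001 -1.   ]] F [-0.2 -0.4 -0.3] gap 0.0939
scene 452.4684367596048 280.7102265691831 212.18011219316924 [[-0.008, 0.858, -0.513, 1.17], [1.0, 0.009, -0.001, 0.002], [0.004, -0.513, -0.858, 1.229], [0.0, 0.0, 0.0, 1.0]]
side 496.65655692863925 267.6221824271915 206.77334044610785 [[-0.91, -0.233, 0.343, -0.095], [-0.414, 0.47, -0.779, 1.417], [0.02, -0.851, -0.524, 1.076], [0.0, 0.0, 0.0, 1.0]]
wrist 353.92719385476215 275.86217364999516 204.10143769297264 [[0.345, 0.91, 0.229, 0.165], [0.939, -0.334, -0.085, 0.658], [-0.001, 0.244, -0.97, 0.384], [0.0, 0.0, 0.0, 1.0]]
```

View pics/scene0.png

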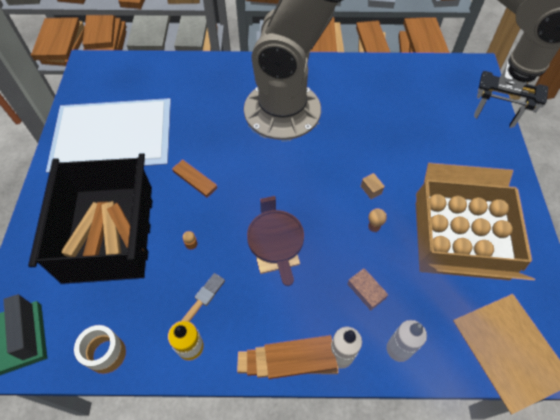

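View pics/side0.png

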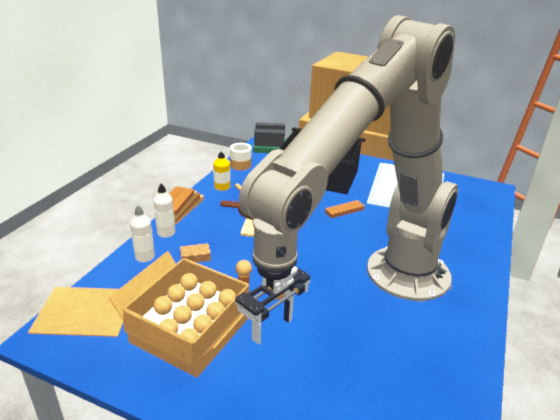

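View pics/wrist0.png

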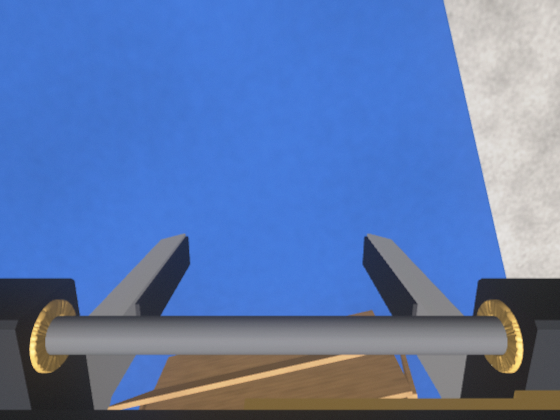

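The scene view shows the larger ball on its sleeve at about (377,216) and the dish at (275,236), with its grip at (268,205) and tongue at (286,272). The carton is at (475,225), on the +y side (robot's left), so the tongue must turn to +y. The small ball is at (189,239). In the side view the gripper stands close to the carton.

Run:
```python
from h import *
im=cv2.imread('pics/scene0.png'); c=vision.calibration("scene")
hsv=cv2.cvtColor(im,cv2.COLOR_BGR2HSV)
cv2.imwrite('pics/crop1.png',cv2.resize(im[170:300,220:400],None,fx=4,fy=4,interpolation=cv2.INTER_CUBIC))
for (u,v) in [(377,212),(377,215),(377,225),(275,236),(268,203),(286,275),(189,236)]: print((u,v),hsv[v,u])
for n,(u,v,z) in dict(ball=(377,215,.058),dish=(275,236,.11),small=(189,238,.046),carton=(475,225,.05),grip=(268,203,.16),tongue=(287,281,.1),block=(372,184,.03)).items(): print(n,onz(c,u,v,z))
```

```text
(377, 212) [ 17 107 181]
(377, 215) [ 17 108 189]
(377, 225) [ 15 102 100]
(275, 236) [157  61  88]
(268, 203) [128  85  72]
(286, 275) [158  64  95]
(189, 236) [ 17 117 194]
ball [0.47681075 0.28994993 0.058     ]
dish [ 0.57872629 -0.01486319  0.11      ]
small [ 0.55418743 -0.26882731  0.046     ]
carton [0.50373829 0.58174432 0.05      ]
grip [ 0.50150636 -0.03515352  0.16      ]
tongue [0.70854396 0.0189775  0.1       ]
block [0.34482163 0.29241627 0.03      ]
```

View pics/crop1.png

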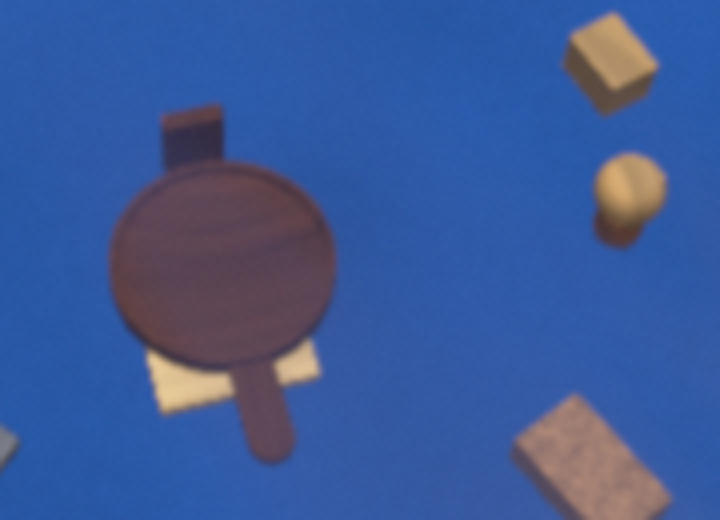

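```bash
python3 -m creep '[[[-1.5,-1,0],[0,0,0],1],[[-2.9,-2,0],[0,0,0],1],[[-2.9,-2,0],[0,0,0],1],[[-2.9,-2,0],[0,0,0],1],[[-2.9,-2,0],[0,0,0],1],[[-2.9,-2,0],[0,0,0],1],[[-2.9,-2,0],[0,0,0],1],[[-2.9,-2,0],[0,0,0],1],[[-2.9,-2,0],[0,0,0],1],[[-2.9,-2,0],[0,0,0],1],[[-2.9,-2,0],[0,0,0],1],[[-2.9,-2,0],[0,0,0],1],[[-1.5,-0.9,0],[0,0,-0.11],1],[[0,0,0],[0,0,-0.15],1],[[0,0,0],[0,0,-0.15],1],[[0,0,0],[0,0,-0.1],1],[[0,0,0],[0,0,-0.1],1],[[0,0,0],[0,0,0],1],[[0,0,0],[0,0,0],1]]' 40
python3 - <<'E'
from h import *
st()
im,c=snap("wrist","wrist1.png"); s,c2=snap("scene","scene1.png")
print(proj(c,[.478,.29,.058]))
E
```

```text
t: 2.05
position: [0.4779, 0.2883, 0.2054]
tool_rot: [[-0.968, -0.252, -0.0], [-0.252, 0.968, -0.0], [0.0, -0.0, -1.0]]
contact_force: [0.1, -0.2, 0.8]
finger_gap: 0.094
t 2.05 q [-0.791  0.236  0.156  1.878 -0.042  1.031  1.208] p [0.4779 0.2883 0.2054] 
 [[-0.968 -0.252 -0.   ]
 [-0.252  0.968 -0.   ]
 [ 0.    -0.    -1.   ]] F [ 0.1 -0.2  0.8] gap 0.094
(np.float64(277.17098072739617), np.float64(193.64771350231584))
```

View pics/wrist1.png

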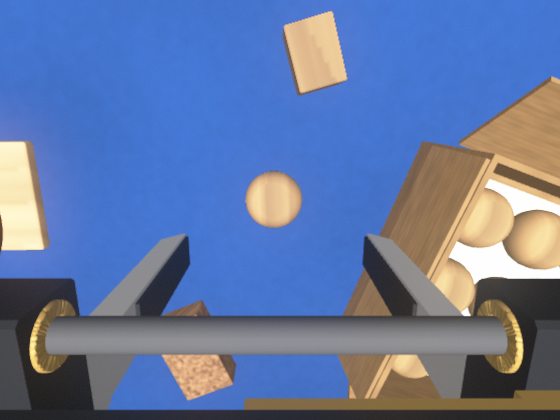

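The wrist view shows the ball at about (274,199). The carton's wall runs from (425,145) down to (345,380), right of the right finger, so I'll measure the clearance.

Run:
```python
from h import *
im=cv2.imread('pics/wrist1.png'); c=vision.calibration("wrist"); hsv=cv2.cvtColor(im,cv2.COLOR_BGR2HSV)
m=((hsv[:,:,0]<35)&(hsv[:,:,1]>60)&(hsv[:,:,2]>60)).astype(np.uint8)
n,l,s,ct=cv2.connectedComponentsWithStats(m); k=l[199,274]; cs,_=cv2.findContours((l==k).astype(np.uint8),0,1)
(u,v),r=cv2.minEnclosingCircle(cs[0]); print(u,v,r,ct[k],s[k])
P=onz(c,u,v,.058);print("wrist",P,onz(c,*ct[k],.058))
i2=cv2.imread('pics/scene0.png'); c2=vision.calibration("scene")
o=ray(c2,377.1,217.0); print(tri(ray(c,u,v),o))
st=bot.observe();R=np.array(st["tool_rot"]); print("tool delta cm",100*R.T@(P-st["position"]))
for p in [(425,145),(385,240),(345,380)]: print(onz(c,*p,.13),onz(c,*p,.0))
```

```text
273.2682800292969 199.03659057617188 27.806501388549805 [273.22453222 199.07068607] [ 246  172   56   55 2405]
wrist [0.48396283 0.28808498 0.058     ] [0.48400547 0.28805316 0.058     ]
(array([0.48400174, 0.28872283, 0.05858185]), np.float64(0.0013737876511192555))
tool delta cm [-0.58004613 -0.20652716 14.74521658]
[0.40176871 0.37892648 0.13      ] [0.39830609 0.43414274 0.        ]
[0.47689529 0.37466006 0.13      ] [0.51177674 0.42769878 0.        ]
[0.60470364 0.38273014 0.13      ] [0.70481755 0.43988776 0.        ]
```

The ball is at (0.484, 0.288, 0.058), and the two views agree to 1.4 mm. The carton wall is at y≈0.434, clear of the gripper. I'll descend and grip.

```bash
python3 -m creep '[[[-0.3,-0.1,1],[0,0,0],1],[[-0.3,-0.1,2],[0,0,0],1],[[0,0,2],[0,0,0],1],[[0,0,2],[0,0,0],1],[[0,0,2],[0,0,0],1],[[0,0,2],[0,0,0],1],[[0,0,2],[0,0,0],1],[[0,0,1.5],[0,0,0],1],[[0,0,1],[0,0,0],1],[[0,0,0.7],[0,0,0],1],[[0,0,0.2],[0,0,0],1],[[0,0,0],[0,0,0],1],[[0,0,0],[0,0,0],0.7],[[0,0,0],[0,0,0],0.5],[[0,0,0],[0,0,0],0.5],[[0,0,0],[0,0,0],0.4],[[0,0,0],[0,0,0],0.4],[[0,0,0],[0,0,0],0.4],[[0,0,0],[0,0,0],0.4]]' 20
python3 - <<'E'
from h import *
st()
im,c=snap("wrist","wrist2.png")
E
```

```text
t: 4.05
position: [0.4844, 0.2883, 0.0417]
tool_rot: [[-0.967, -0.255, 0.0], [-0.255, 0.967, -0.0], [-0.0, -0.0, -1.0]]
contact_force: [0.1, -2.6, 5.2]
finger_gap: 0.0531
t 4.05 q [-0.756  0.452  0.13   1.996 -0.088  0.699  1.257] p [0.4844 0.2883 0.0417] 
 [[-0.967 -0.255  0.   ]
 [-0.255  0.967 -0.   ]
 [-0.    -0.    -1.   ]] F [ 0.1 -2.6  5.2] gap 0.0531
```

View pics/wrist2.png

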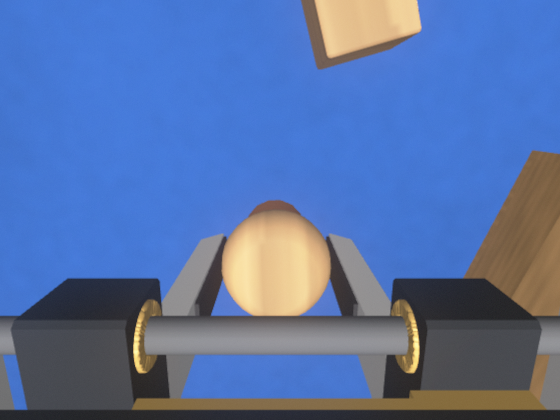

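The ball is gripped (gap 53 mm). I'll lift it and move beside the dish for a look.

```bash
python3 -m creep '[[[0,0,0],[0,0,0],0.4],[[0,0,-0.5],[0,0,0],0.4],[[0,0,-1],[0,0,0],0.4],[[0,0,-1.5],[0,0,0],0.4],[[0,0,-2],[0,0,0],0.4],[[0,0,-2],[0,0,0],0.4],[[0.2,-1.3,-2],[0,0,0],0.4],[[0.2,-1.3,-2],[0,0,0],0.4],[[0.2,-1.3,-2],[0,0,0],0.4],[[0.2,-1.3,-2],[0,0,0],0.4],[[0.2,-1.3,-2],[0,0,0],0.4],[[0.2,-1.3,-2],[0,0,0],0.4],[[0.2,-1.3,-1],[0,0,0],0.4],[[0.2,-1.3,-0.5],[0,0,0],0.4],[[0.2,-1.3,0],[0,0,0],0.4],[[0,-1,0],[0,0,0],0.4],[[0,0,0],[0,0,0],0.4],[[0,0,0],[0,0,0],0.4]]' 30
python3 - <<'E'
from h import *
st()
im,c=snap("wrist","wrist3.png"); snap("scene","scene3.png")
E
```

```text
t: 5.9
position: [0.499, 0.1613, 0.2459]
tool_rot: [[-0.967, -0.255, -0.001], [-0.255, 0.967, -0.0], [0.001, -0.0, -1.0]]
contact_force: [0.1, 0.8, -0.8]
finger_gap: 0.0532
t 5.9 q [-0.641  0.14   0.23   1.903 -0.036  1.103  1.431] p [0.499  0.1613 0.2459] 
 [[-0.967 -0.255 -0.001]
 [-0.255  0.967 -0.   ]
 [ 0.001 -0.    -1.   ]] F [ 0.1  0.8 -0.8] gap 0.0532
```

View pics/wrist3.png

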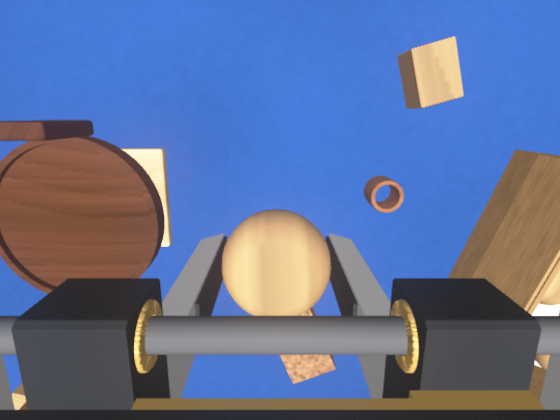

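View pics/scene3.png

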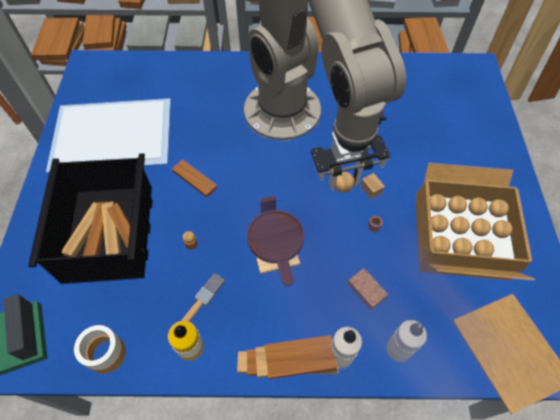

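The wrist view shows the ball held, the empty sleeve at (384,193) and the dish rim on the left, centred near (75,210) with its grip at the top (45,128). I'll measure the dish by fitting circles to the rim on z=0.11 in both views.

```bash
cat > dish.py <<'E'
from h import *
from scipy.optimize import least_squares
def rim(im,c,seed,box,z=.11,p0=(.579,-.015)):
    hsv=cv2.cvtColor(im,cv2.COLOR_BGR2HSV).astype(int); b,g,r=[im[:,:,i].astype(int) for i in range(3)]
    m=((b-r<25)&(r+g+b<330)).astype(np.uint8); x0,y0,x1,y1=box; k=np.zeros_like(m); k[y0:y1,x0:x1]=m[y0:y1,x0:x1]
    n,l,s,ct=cv2.connectedComponentsWithStats(k); i=l[seed[1],seed[0]]; print("comp",s[i])
    mm=(l==i).astype(np.uint8); cs,_=cv2.findContours(mm,0,cv2.CHAIN_APPROX_NONE); q=max(cs,key=len)[:,0,:]
    q=q[(q[:,0]>x0+1)&(q[:,0]<x1-2)&(q[:,1]>y0+1)&(q[:,1]<y1-2)]
    P=np.array([onz(c,*a,z)[:2] for a in q])
    f=lambda p:np.hypot(*(P-p[:2]).T)-p[2]
    for z0 in (0,):
        R=least_squares(f,[*p0,.08],loss='cauchy',f_scale=.001)
    res=f(R.x); return R.x,(abs(res)<.0015).sum(),len(P),P,res,mm,q
E
python3 - <<'E'
from dish import *
im=cv2.imread('pics/wrist3.png'); c=vision.calibration("wrist")
x,a,n,P,res,mm,q=rim(im,c,(75,200),(0,0,175,275)); print("wrist",x,a,n)
v=im.copy(); v[mm>0]=(v[mm>0]//2+np.array([0,120,0],np.uint8))
im=cv2.imread('pics/scene0.png'); c2=vision.calibration("scene")
x2,a,n,P,res,mm2,q=rim(im,c2,(275,236),(230,180,320,300)); print("scene",x2,a,n)
w=im.copy(); w[mm2>0]=(0,255,0)
cv2.imwrite('pics/chk.png',np.vstack([v[0:290,0:200],]) ); cv2.imwrite('pics/chk2.png',cv2.resize(w[170:300,220:400],None,fx=3,fy=3))
E
```

```text
comp [    0   121   164   154 21630]
wrist [ 0.56639364 -0.01091585  0.07941592] 163 337
comp [ 248  196   56   89 2754]
scene [ 0.57722353 -0.01430885  0.08016367] 65 223
```

View pics/chk.png

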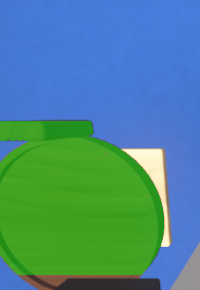

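View pics/chk2.png

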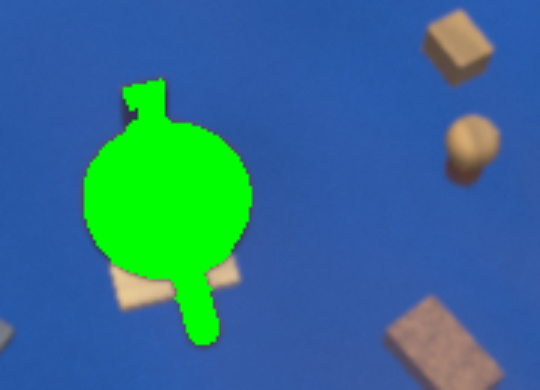

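The fits differ by 11 mm in x, because the near-side outer wall biases each outline. I'll allow for that by casting the far edge at the rim top and the near edge at the bottom.

```bash
cat >> dish.py <<'E'
def rim2(c,q,p0=(.574,-.013),zt=.11,zb=.09,mode="both",yaw=.26):
    C=np.array(c["extrinsics"])[:3,3]
    T=np.array([onz(c,*a,zt)[:2] for a in q]); B=np.array([onz(c,*a,zb)[:2] for a in q])
    p=np.array(p0)
    for it in range(5):
        d=(p-C[:2])/np.linalg.norm(p-C[:2]); far=((T-p)@d)>0
        ang=np.arctan2(*(T-p).T[::-1])-yaw; ang=(ang+np.pi)%(2*np.pi)-np.pi
        ok=(abs(ang)>.35)&(abs(ang)<np.pi-.5)
        s=ok&far if mode=="far" else ok&~far if mode=="near" else ok
        Q=np.where(far[:,None],T,B)[s]
        R=least_squares(lambda x:np.hypot(*(Q-x[:2]).T)-.08,p,loss='cauchy',f_scale=.001); p=R.x
    return p,s.sum(),np.median(abs(np.hypot(*(Q-p).T)-.08))
E
python3 - <<'E'
from dish import *
im=cv2.imread('pics/wrist3.png'); c=vision.calibration("wrist")
q=rim(im,c,(75,200),(0,0,175,275))[-1]
for m in("both","far","near"): print(m,rim2(c,q,mode=m))
im=cv2.imread('pics/scene0.png'); c2=vision.calibration("scene")
q=rim(im,c2,(275,236),(230,180,320,300))[-1]
for m in("both","far","near"): print(m,rim2(c2,q,mode=m))
cv2.imwrite('pics/z.png',cv2.resize(cv2.imread('pics/wrist3.png')[110:290,0:180],None,fx=3.3,fy=3.3,interpolation=2))
E
```

```text
comp [    0   121   164   154 21630]
both (array([ 0.5728547, -0.0161071]), np.int64(183), np.float64(0.0002919809183999922))
far (array([ 0.57184908, -0.01399249]), np.int64(46), np.float64(0.00021176635481110623))
near (array([ 0.57278488, -0.01625853]), np.int64(143), np.float64(0.00019318164567395935))
comp [ 248  196   56   89 2754]
both (array([ 0.57080523, -0.01208202]), np.int64(108), np.float64(0.002019016862945422))
far (array([ 0.57667654, -0.01458821]), np.int64(47), np.float64(0.0013548357999439986))
near (array([ 0.56881765, -0.01397575]), np.int64(62), np.float64(0.001536897379640273))
```

View pics/z.png

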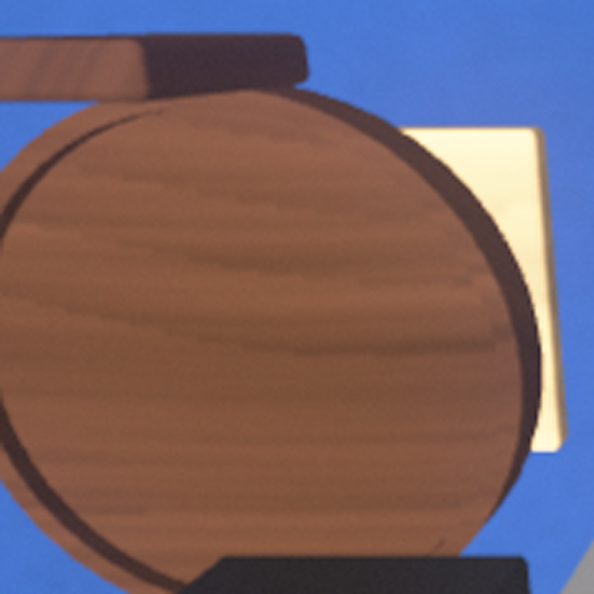

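The wrist view gives the dish centre as (0.573, −0.016) with rim residuals of 0.3 mm. Its grip's edge is parallel to the tool's y axis, so the yaw is about 0.26. I'll go above it and check again.

```bash
python3 -m creep '[[[-0.2,-1,0],[0,0,0],0.4],[[-0.3,-2,0],[0,0,0],0.4],[[-0.3,-2,0],[0,0,0],0.4],[[-0.3,-2,0],[0,0,0],0.4],[[-0.3,-2,0],[0,0,0],0.4],[[-0.3,-2,0],[0,0,0],0.4],[[-0.3,-2,0],[0,0,0],0.4],[[-0.3,-2,0],[0,0,0],0.4],[[-0.2,-2,0],[0,0,0],0.4],[[-0.1,-1.5,0],[0,0,0],0.4],[[0,-0.5,0],[0,0,0],0.4],[[0,0,0],[0,0,0],0.4],[[0,0,0],[0,0,0],0.4]]'
python3 - <<'E'
from h import *
st()
im,c=snap("wrist","wrist4.png")
E
```

```text
t: 7.3
position: [0.5727, -0.0152, 0.2463]
tool_rot: [[-0.967, -0.256, -0.0], [-0.256, 0.967, 0.0], [0.0, 0.0, -1.0]]
contact_force: [0.1, -0.7, -0.2]
finger_gap: 0.053
t 7.3 q [-0.389  0.229  0.361  1.808 -0.089  1.12   1.832] p [ 0.5727 -0.0152  0.2463] 
 [[-0.967 -0.256 -0.   ]
 [-0.256  0.967  0.   ]
 [ 0.     0.    -1.   ]] F [ 0.1 -0.7 -0.2] gap 0.053
```

View pics/wrist4.png

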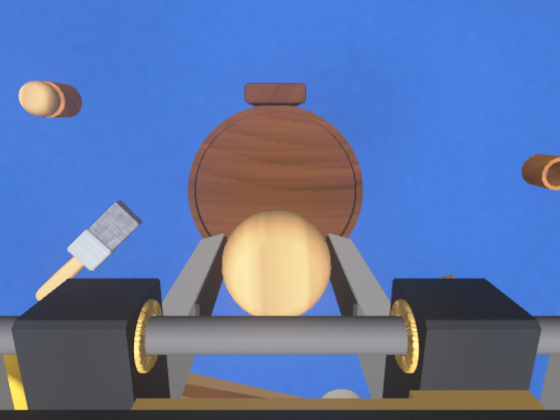

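Run:
```python
from dish import *
im=cv2.imread('pics/wrist4.png'); c=vision.calibration("wrist"); s=bot.observe(); R=np.array(s["tool_rot"])
q=rim(im,c,(275,150),(180,60,370,234))[-1]
q=q[(q[:,1]<225)&~((q[:,1]<110))]
q=q[(abs(q[:,0]-275)>45)]
for zz in((.11,.09),(.11,.11)): print(rim2(c,q,mode="both",zt=zz[0],zb=zz[1]))
p,_,_=rim2(c,q)
print("tool delta to centre cm",100*R.T@(np.array([p[0],p[1],0])-s["position"]))
# grip block top
b,g,r=[im[:,:,i].astype(int) for i in range(3)]
m=((b-r<25)&(r+g+b<400)).astype(np.uint8); m[:60]=0;m[100:]=0;m[:,:230]=0;m[:,320:]=0
ys,xs=np.nonzero(m); print("grip box",xs.min(),xs.max(),ys.min(),ys.max())
x0,x1,y0=xs.min(),xs.max()+1,ys.min()
for u in (x0,x1): print([onz(c,u,v,.165) for v in(y0,)])
# per-row profile
print([ (v,im[v,275].tolist()) for v in range(78,112,2)])
# ball center relative
m=((r>150)&(b<140)).astype(np.uint8); n,l,st_,ct=cv2.connectedComponentsWithStats(m); k=l[260,275]; mm=(l==k); 
ys,xs=np.nonzero(mm&(np.arange(420)[:,None]<300)); print("ball u range",xs.min(),xs.max()+1,"top",ys.min())
u=(xs.min()+xs.max()+1)/2
o,d=ray(c,u,262); print("ball ray at tcp+.0167", o+d*((s["position"][2]+.0167-o[2])/d[2]), s["position"])
```

```text
comp [  188    83   175   151 18162]
(array([ 0.57043021, -0.01546552]), np.int64(247), np.float64(0.0012252367535343367))
(array([ 0.57376196, -0.01492363]), np.int64(247), np.float64(0.0006619964076540474))
tool delta to centre cm [2.23406803e-01 8.34151613e-03 2.46435462e+01]
grip box 245 305 83 99
[array([ 0.48798111, -0.05939233,  0.165     ])]
[array([ 0.47704789, -0.01816391,  0.165     ])]
[(78, [219, 126, 78]), (80, [218, 124, 76]), (82, [191, 113, 76]), (84, [85, 93, 134]), (86, [85, 91, 134]), (88, [86, 91, 133]), (90, [80, 87, 126]), (92, [81, 87, 126]), (94, [81, 88, 128]), (96, [80, 89, 131]), (98, [80, 90, 134]), (100, [77, 86, 127]), (102, [70, 76, 109]), (104, [56, 49, 65]), (106, [82, 97, 145]), (108, [81, 96, 144]), (110, [79, 94, 142])]
ball u range 0 560 top 0
ball ray at tcp+.0167 [ 0.57097314 -0.01304902  0.26313512] [ 0.57266023 -0.0150246   0.24643512]
```

With the camera nearly overhead no outer wall shows, so the rim fit gives (0.574, −0.015). The grip's outer face and edge agree: 94 mm from the centre, yaw 0.258. The TCP is within 1 mm of centre, so I'll lower the ball.

```bash
python3 -m creep '[[[0,0,0.7],[0,0,0],0.4],[[0,0,1.5],[0,0,0],0.4],[[0,0,2],[0,0,0],0.4],[[0,0,2],[0,0,0],0.4],[[0,0,2],[0,0,0],0.4],[[0,0,2],[0,0,0],0.4],[[-0.05,0,1.5],[0,0,0],0.4],[[0,0,1],[0,0,0],0.4],[[0,0,0.6],[0,0,0],0.4],[[0,0,0.3],[0,0,0],0.4],[[0,0,0.2],[0,0,0],0.4],[[0,0,0],[0,0,0],0.4],[[0,0,0],[0,0,0],0.4]]'
python3 - <<'E'
from h import *
st()
E
```

```text
t: 8.65
position: [0.5736, -0.0158, 0.1089]
tool_rot: [[-0.967, -0.255, 0.001], [-0.255, 0.967, 0.0], [-0.001, -0.0, -1.0]]
contact_force: [-1.0, 0.5, -0.2]
finger_gap: 0.0527
t 8.65 q [-0.348  0.383  0.328  1.941 -0.162  0.842  1.895] p [ 0.5736 -0.0158  0.1089] 
 [[-0.967 -0.255  0.001]
 [-0.255  0.967  0.   ]
 [-0.001 -0.    -1.   ]] F [-1.   0.5 -0.2] gap 0.0527
```

Next, down in small steps to touch, about 2 mm.

```bash
python3 -m creep '[[[0,0,0.1],[0,0,0],0.4],[[0,0,0.05],[0,0,0],0.4],[[0,0,0],[0,0,0],0.4],[[0,0,0],[0,0,0],0.4]]'
python3 - <<'E'
from h import *
st()
im,c=snap("wrist","wrist5.png"); snap("side","side5.png")
E
```

```text
t: 9.05
position: [0.5733, -0.0157, 0.107]
tool_rot: [[-0.967, -0.255, 0.0], [-0.255, 0.967, -0.0], [-0.0, -0.0, -1.0]]
contact_force: [0.4, -0.3, 0.3]
finger_gap: 0.0529
t 9.05 q [-0.348  0.385  0.327  1.943 -0.163  0.839  1.896] p [ 0.5733 -0.0157  0.107 ] 
 [[-0.967 -0.255  0.   ]
 [-0.255  0.967 -0.   ]
 [-0.    -0.    -1.   ]] F [ 0.4 -0.3  0.3] gap 0.0529
```

View pics/wrist5.png

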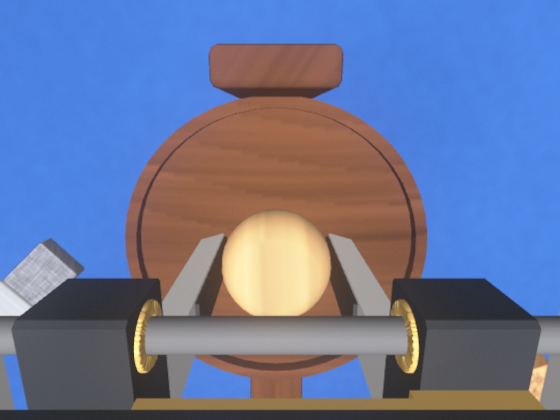

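The ball is centred between the rim sides (ball 276, rim mid 276). There is no contact force yet, so I'll go down a little more.

```bash
python3 -m creep '[[[0,0,0.05],[0,0,0],0.4],[[0,0,0],[0,0,0],0.4],[[0,0,0],[0,0,0],0.4]]'; python3 -m creep '[[[0,0,0.05],[0,0,0],0.4],[[0,0,0],[0,0,0],0.4],[[0,0,0],[0,0,0],0.4]]'
```

```text
t: 9.45
position: [0.5735, -0.0157, 0.1067]
tool_rot: [[-0.967, -0.255, 0.0], [-0.255, 0.967, 0.0], [-0.0, -0.0, -1.0]]
contact_force: [-0.7, 0.2, 4.7]
finger_gap: 0.0528
t: 9.75
position: [0.5737, -0.0156, 0.1065]
tool_rot: [[-0.967, -0.255, 0.001], [-0.255, 0.967, 0.0], [-0.001, 0.0, -1.0]]
contact_force: [-1.7, 1.0, 9.8]
finger_gap: 0.0526
```

Contact is made at 5–10 N. I'll relieve it slightly, open part way, and rise clear.

```bash
python3 -m creep '[[[0,0,-0.07],[0,0,0],0.4],[[0,0,0],[0,0,0],0.57],[[0,0,0],[0,0,0],0.6],[[0,0,0],[0,0,0],0.64],[[0,0,0],[0,0,0],0.68],[[0,0,0],[0,0,0],0.7],[[0,0,0],[0,0,0],0.7]]' 10
python3 - <<'E'
from h import *
st()
im,c=snap("wrist","wrist6.png")
E
```

```text
t: 10.45
position: [0.5733, -0.0158, 0.1067]
tool_rot: [[-0.967, -0.255, -0.0], [-0.255, 0.967, -0.0], [0.0, -0.0, -1.0]]
contact_force: [0.3, 0.1, 1.0]
finger_gap: 0.0658
t 10.45 q [-0.348  0.386  0.327  1.943 -0.163  0.838  1.896] p [ 0.5733 -0.0158  0.1067] 
 [[-0.967 -0.255 -0.   ]
 [-0.255  0.967 -0.   ]
 [ 0.    -0.    -1.   ]] F [0.3 0.1 1. ] gap 0.0658
```

View pics/wrist6.png

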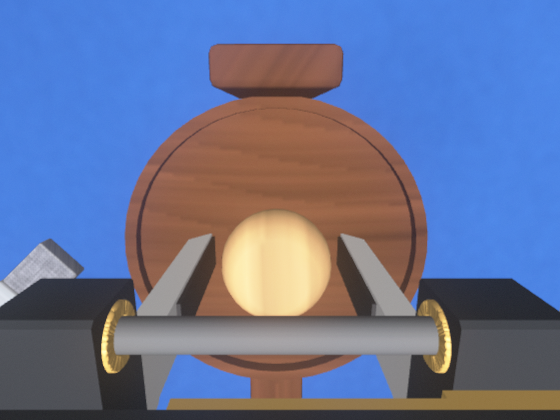

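The ball sits free in the middle. Now up, over to the grip, and turn the tool a quarter.

```bash
python3 -m creep '[[[0,0,-0.3],[0,0,0],0.7],[[0,0,-0.7],[0,0,0],0.7],[[0,0,-1.5],[0,0,0],0.7],[[0,0,-2],[0,0,0],0.7],[[0,0,-2.5],[0,0,0],0.7],[[0,0,-2.5],[0,0,0],0.7],[[0,0,-2.5],[0,0,0],0.7],[[0.5,0,-1.5],[0,0,0],0.7],[[1.5,0,-0.5],[0,0,0],0.6],[[2,0,0],[0,0,0],0.6],[[2,0,0],[0,0,0],0.6],[[1.8,0,0],[0,0,0],0.5],[[0.8,0,0],[0,0,0.05],0.5],[[0,0,0],[0,0,0.1],0.4],[[0,0,0],[0,0,0.14],0.4],[[0,0,0],[0,0,0.14],0.4],[[0,0,0],[0,0,0.14],0.4],[[0,0,0],[0,0,0.14],0.4],[[0,0,0],[0,0,0.14],0.4],[[0,0,0],[0,0,0.14],0.4]]' 10
python3 -m creep '[[[0,0,0],[0,0,0.14],0.4],[[0,0,0],[0,0,0.14],0.4],[[0,0,0],[0,0,0.14],0.4],[[0,0,0],[0,0,0.1],0.4],[[0,0,0],[0,0,0.06],0.4],[[0,0,0],[0,0,0],0.4],[[0,0,0],[0,0,0],0.4]]'
python3 - <<'E'
from h import *
st()
im,c=snap("wrist","wrist7.png")
snap("scene","scene7.png")
E
```

```text
t: 12.5
position: [0.4896, -0.0379, 0.2467]
tool_rot: [[-0.74, 0.673, -0.0], [0.673, 0.74, 0.0], [0.0, -0.0, -1.0]]
contact_force: [-0.4, -0.3, -0.1]
finger_gap: 0.0375
t: 13.2
position: [0.4899, -0.0378, 0.2467]
tool_rot: [[-0.258, 0.966, -0.0], [0.966, 0.258, 0.0], [0.0, -0.0, -1.0]]
contact_force: [-0.2, -0.0, 0.6]
finger_gap: 0.0377
t 13.2 q [-0.479  0.076  0.454  1.978 -0.038  1.095  0.252] p [ 0.4899 -0.0378  0.2467] 
 [[-0.258  0.966 -0.   ]
 [ 0.966  0.258  0.   ]
 [ 0.    -0.    -1.   ]] F [-0.2 -0.   0.6] gap 0.0377
```

View pics/wrist7.png

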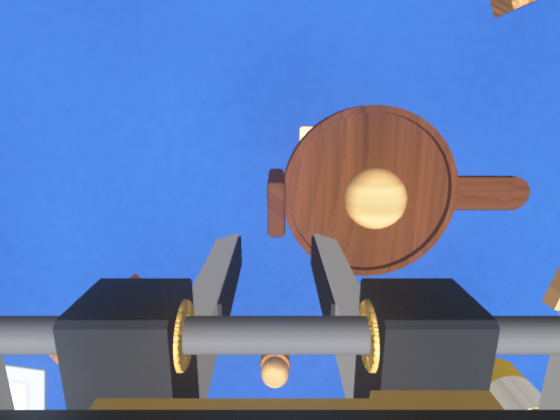

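View pics/scene7.png

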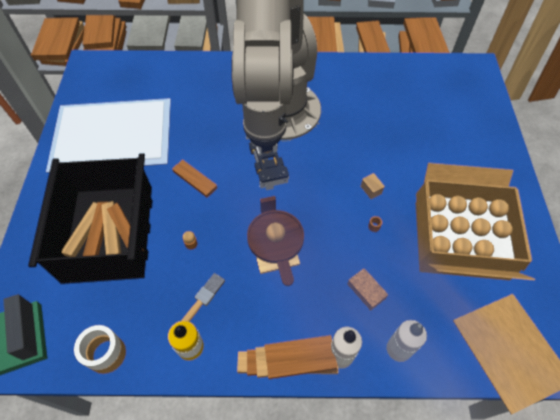

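The wrist view shows the ball at (376,199) in the dish, whose rim is centred near (371,190); the perspective of the taller ball accounts for the offset. The grip's top is at (276,208) and the tongue points right.

Run:
```python
from dish import *
im=cv2.imread('pics/wrist7.png'); c=vision.calibration("wrist"); s=bot.observe(); R=np.array(s["tool_rot"])
hsv=cv2.cvtColor(im,cv2.COLOR_BGR2HSV)
m=((hsv[:,:,0]<35)&(hsv[:,:,2]>165)).astype(np.uint8); m[:160]=0;m[240:]=0;m[:,:335]=0;m[:,415:]=0
n,l,st_,ct=cv2.connectedComponentsWithStats(m); k=l[199,376]; print(st_[k])
cs,_=cv2.findContours((l==k).astype(np.uint8),0,1);(u,v),r=cv2.minEnclosingCircle(max(cs,key=len)); print("ball",u,v,r,B:=onz(c,u,v,.123))
q=rim(im,c,(320,180),(284,100,462,280),p0=(.5735,-.015)); print("rim",q[0],q[1],q[2]); D=q[0][:2]
print("ball-dish in tool xy mm",1000*(R.T@np.array([*(B[:2]-D),0])))
for v in (190,205,220,230):
    row=im[v,255:296].astype(int); d=(row[:,0]-row[:,2]); print(v,[255+i for i in range(41) if d[i]<30][:1],[255+i for i in range(41) if d[i]<30][-1:], d[::3])
print([(v,im[v,276].tolist()) for v in range(164,242,4)])
for v in (172,200,225):print([np.round(100*R.T@(onz(c,u,v,.165)-s["position"]),2) for u in (267.5,285)])
```

```text
[ 345  169   63   61 3018]
ball 375.5 199.0 31.84739112854004 [ 0.57392865 -0.01605718  0.123     ]
comp [     0      0    560    420 225871]Traceback (most recent call last):
  File "<stdin>", line 7, in <module>
  File "dish.py", line 12, in rim
    R=least_squares(f,[*p0,.08],loss='cauchy',f_scale=.001)
    return func(*args, **kwargs)
    vector_fun = VectorFunction(
        fun_wrapped,
    ...<6 lines>...
        workers=workers
    )
    self._update_fun()
    ~~~~~~~~~~~~~~~~^^
    self.f = self.fun_wrapped(xp_copy(self.x))
             ~~~~~~~~~~~~~~~~^^^^^^^^^^^^^^^^^
    return np.atleast_1d(self.fun(x))
                         ~~~~~~~~^^^
    return self.f(x, *self.args, **self.kwargs)
           ~~~~~~^^^^^^^^^^^^^^^^^^^^^^^^^^^^^^
  File "dish.py", line 10, in <lambda>
    f=lambda p:np.hypot(*(P-p[:2]).T)-p[2]
                          ~^~~~~~
ValueError: operands could not be broadcast together with shapes (0,) (2,)
```

```bash
python3 -c "
import cv2;im=cv2.imread('pics/wrist7.png');cv2.imwrite('pics/g7.png',cv2.resize(im[155:250,255:420],None,fx=4.5,fy=4.5,interpolation=2))"
```

```text
(no output)
```

View pics/g7.png

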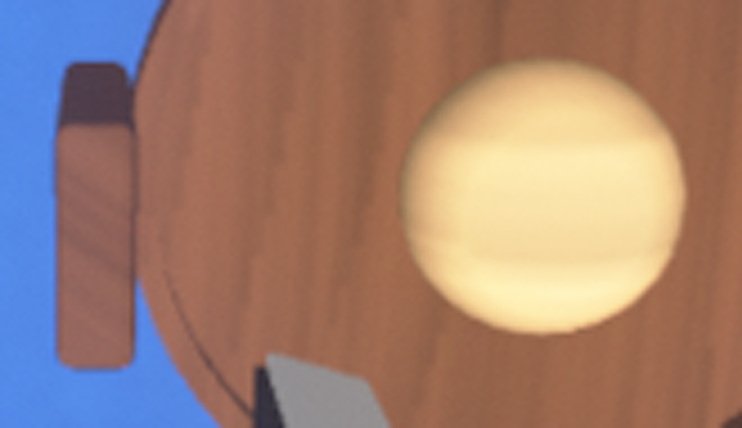

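Run:
```python
from h import *
c=vision.calibration("wrist"); s=bot.observe(); R=np.array(s["tool_rot"])
G=onz(c,276.1,209.7,.165); print(G, 100*R.T@(G-s["position"]))
B=np.array([.5739,-.0161]); print("dist/angle from ball",np.hypot(*(B-G[:2])),np.arctan2(*(B-G[:2])[::-1]))
for v in(182.6,236.8): print(onz(c,267.7,v,.165),onz(c,284.6,v,.165))
```

```text
[ 0.48907566 -0.03708774  0.165     ] [ 0.08740736 -0.07388299  8.16886923]
dist/angle from ball 0.08738222881643899 0.2425545290306626
[ 0.47758401 -0.01840752  0.165     ] [ 0.48981197 -0.01514731  0.165     ]
[ 0.48838547 -0.05987489  0.165     ] [ 0.50109582 -0.05648477  0.165     ]
```

The grip is centred to within 1 mm and the yaw matches (0.255 vs 0.261). I'll descend and pinch at the 60 N gripper maximum, since the recommended 80 N is out of range.

```bash
python3 -m creep '[[[0.05,0,0.7],[0,0,0],0.36],[[0,0,1.5],[0,0,0],0.36],[[0,0,2],[0,0,0],0.36],[[0,0,2],[0,0,0],0.36],[[0,0,2],[0,0,0],0.36],[[0,0,1.5],[0,0,0],0.36],[[0,0,1],[0,0,0],0.36],[[0,0,0.7],[0,0,0],0.36],[[0,0,0.4],[0,0,0],0.36],[[0,0,0.2],[0,0,0],0.36],[[0,0,0],[0,0,0],0.36],[[0,0,0],[0,0,0],0.36]]' 10
python3 - <<'E'
from h import *
st()
im,c=snap("wrist","wrist8.png")
E
```

```text
t: 14.5
position: [0.4903, -0.0372, 0.1271]
tool_rot: [[-0.256, 0.967, 0.001], [0.967, 0.256, 0.0], [-0.0, 0.001, -1.0]]
contact_force: [-0.9, -0.2, -0.8]
finger_gap: 0.0339
t 14.5 q [-0.438  0.234  0.441  2.108 -0.135  0.826  0.343] p [ 0.4903 -0.0372  0.1271] 
 [[-0.256  0.967  0.001]
 [ 0.967  0.256  0.   ]
 [-0.     0.001 -1.   ]] F [-0.9 -0.2 -0.8] gap 0.0339
```

View pics/wrist8.png

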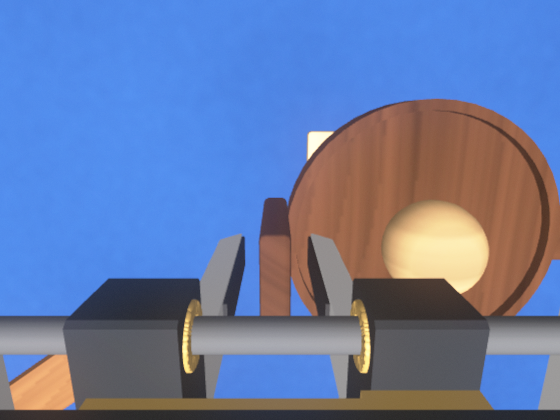

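The block sits evenly between the fingers (260–292 against 244 and 308), so I'll close slowly.

```bash
python3 -m creep '[[[0,0,0],[0,0,0],0.3],[[0,0,0],[0,0,0],0.26],[[0,0,0],[0,0,0],0.22],[[0,0,0],[0,0,0],0.19],[[0,0,0],[0,0,0],0.17],[[0,0,0],[0,0,0],0.15],[[0,0,0],[0,0,0],0.13],[[0,0,0],[0,0,0],0.1],[[0,0,0],[0,0,0],0.05],[[0,0,0],[0,0,0],0]]' 15; python3 -m creep '[[[0,0,0],[0,0,0],0],[[0,0,0],[0,0,0],0],[[0,0,0],[0,0,0],0],[[0,0,0],[0,0,0],0],[[0,0,0],[0,0,0],0]]' 60
python3 - <<'E'
from h import *
st()
im,c=snap("wrist","wrist9.png")
E
```

```text
t: 15.55
position: [0.49, -0.0373, 0.1267]
tool_rot: [[-0.256, 0.967, -0.0], [0.967, 0.256, -0.0], [0.0, -0.0, -1.0]]
contact_force: [-1.8, 0.1, 0.6]
finger_gap: 0.0139
t: 16.05
position: [0.49, -0.0373, 0.1267]
tool_rot: [[-0.256, 0.967, -0.0], [0.967, 0.256, -0.0], [-0.0, -0.0, -1.0]]
contact_force: [-2.1, 0.3, 1.9]
finger_gap: 0.0137
t 16.05 q [-0.438  0.234  0.44   2.108 -0.135  0.825  0.343] p [ 0.49   -0.0373  0.1267] 
 [[-0.256  0.967 -0.   ]
 [ 0.967  0.256 -0.   ]
 [-0.    -0.    -1.   ]] F [-2.1  0.3  1.9] gap 0.0137
```

View pics/wrist9.png

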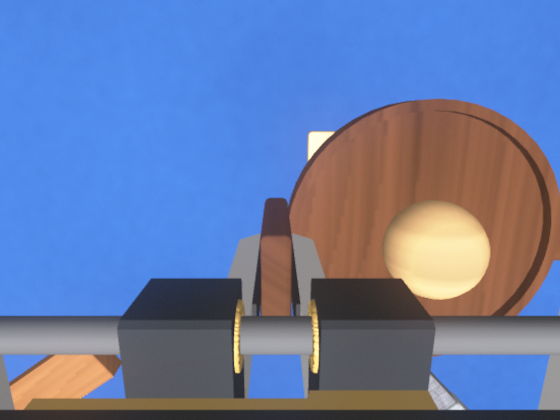

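The grip is gripped (gap 13.7 mm) and the ball hasn't moved (436,250). I'll lift gently by 1.2 cm first and check.

```bash
python3 -m creep '[[[0,0,-0.05],[0,0,0],0],[[0,0,-0.1],[0,0,0],0],[[0,0,-0.1],[0,0,0],0],[[0,0,-0.15],[0,0,0],0],[[0,0,-0.2],[0,0,0],0],[[0,0,-0.2],[0,0,0],0],[[0,0,-0.2],[0,0,0],0],[[0,0,-0.15],[0,0,0],0],[[0,0,-0.05],[0,0,0],0],[[0,0,0],[0,0,0],0]]'
python3 - <<'E'
from h import *
st()
im,c=snap("wrist","wrist10.png")
E
```

```text
t: 17.1
position: [0.4901, -0.0372, 0.1387]
tool_rot: [[-0.256, 0.967, 0.0], [0.967, 0.256, -0.0], [-0.0, 0.0, -1.0]]
contact_force: [-0.9, -0.0, -2.4]
finger_gap: 0.0138
t 17.1 q [-0.444  0.216  0.445  2.098 -0.123  0.852  0.331] p [ 0.4901 -0.0372  0.1387] 
 [[-0.256  0.967  0.   ]
 [ 0.967  0.256 -0.   ]
 [-0.     0.    -1.   ]] F [-0.9 -0.  -2.4] gap 0.0138
```

View pics/wrist10.png

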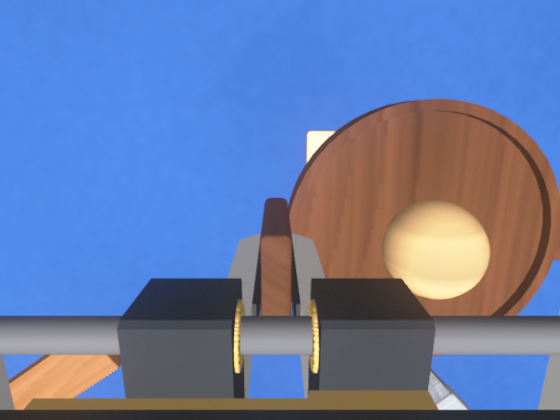

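The sensed weight is 2.4 N, and the ball and plate haven't moved in the image. I'll lift the rest, to about 9 cm.

```bash
python3 -m creep '[[[0,0,-0.1],[0,0,0],0],[[0,0,-0.2],[0,0,0],0],[[0,0,-0.3],[0,0,0],0],[[0,0,-0.4],[0,0,0],0],[[0,0,-0.5],[0,0,0],0],[[0,0,-0.6],[0,0,0],0],[[0,0,-0.6],[0,0,0],0],[[0,0,-0.6],[0,0,0],0],[[0,0,-0.6],[0,0,0],0],[[0,0,-0.6],[0,0,0],0],[[0,0,-0.6],[0,0,0],0],[[0,0,-0.6],[0,0,0],0],[[0,0,-0.6],[0,0,0],0],[[0,0,-0.5],[0,0,0],0],[[0,0,-0.4],[0,0,0],0],[[0,0,-0.3],[0,0,0],0],[[0,0,-0.2],[0,0,0],0],[[0,0,-0.1],[0,0,0],0],[[0,0,0],[0,0,0],0],[[0,0,0],[0,0,0],0]]'
python3 - <<'E'
from h import *
st()
im,c=snap("wrist","wrist11.png"); snap("scene","scene11.png")
E
```

```text
t: 19.15
position: [0.4899, -0.0372, 0.2165]
tool_rot: [[-0.256, 0.967, -0.0], [0.967, 0.256, -0.0], [-0.0, -0.0, -1.0]]
contact_force: [-0.1, 0.5, -2.5]
finger_gap: 0.014
t 19.15 q [-0.475  0.11   0.457  2.016 -0.056  1.028  0.268] p [ 0.4899 -0.0372  0.2165] 
 [[-0.256  0.967 -0.   ]
 [ 0.967  0.256 -0.   ]
 [-0.    -0.    -1.   ]] F [-0.1  0.5 -2.5] gap 0.014
```

View pics/wrist11.png

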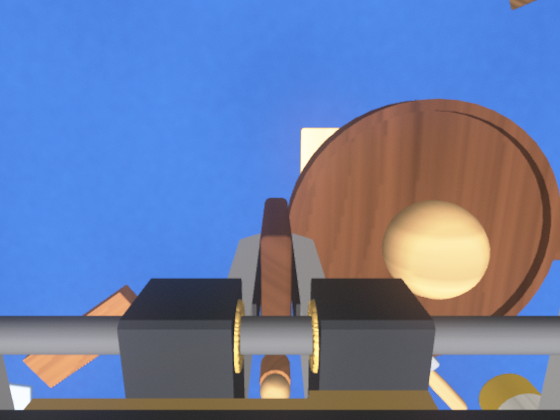

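View pics/scene11.png

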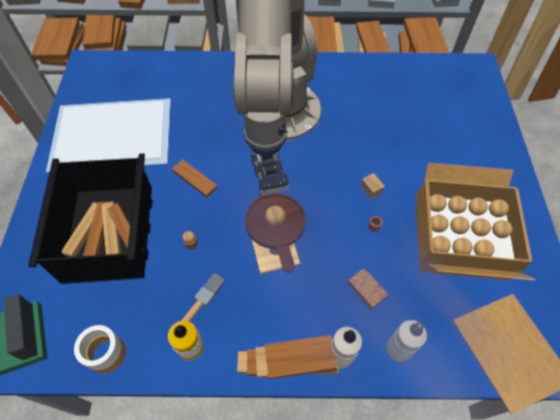

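Lifted 9 cm straight up, with plate and ball unchanged in the image. Now I'll turn about the dish's centre by a slow −1.571 rad about tool z, with the hand circling at 8.6 cm.

```bash
python3 -m creep '[[[-0.09,0,0],[0,0,-0.01],0],[[-0.17,0,0],[0,0,-0.02],0],[[-0.26,0,0],[0,0,-0.03],0],[[-0.26,0,0],[0,0,-0.03],0],[[-0.26,0,0],[0,0,-0.03],0],[[-0.26,0,0],[0,0,-0.03],0],[[-0.26,0,0],[0,0,-0.03],0],[[-0.26,0,0],[0,0,-0.03],0],[[-0.26,0,0],[0,0,-0.03],0],[[-0.26,0,0],[0,0,-0.03],0],[[-0.26,0,0],[0,0,-0.03],0],[[-0.26,0,0],[0,0,-0.03],0],[[-0.26,0,0],[0,0,-0.03],0],[[-0.17,0,0],[0,0,-0.02],0],[[-0.09,0,0],[0,0,-0.01],0],[[0,0,0],[0,0,0],0]]'
python3 - <<'E'
from h import *
st()
im,c=snap("wrist","wrist12.png")
E
```

```text
t: 20.85
position: [0.5044, -0.0677, 0.2166]
tool_rot: [[-0.604, 0.797, -0.0], [0.797, 0.604, -0.0], [-0.0, -0.0, -1.0]]
contact_force: [-0.4, 0.5, -1.4]
finger_gap: 0.0137
t 20.85 q [-0.395  0.143  0.448  1.981 -0.072  1.033  0.735] p [ 0.5044 -0.0677  0.2166] 
 [[-0.604  0.797 -0.   ]
 [ 0.797  0.604 -0.   ]
 [-0.    -0.    -1.   ]] F [-0.4  0.5 -1.4] gap 0.0137
```

View pics/wrist12.png

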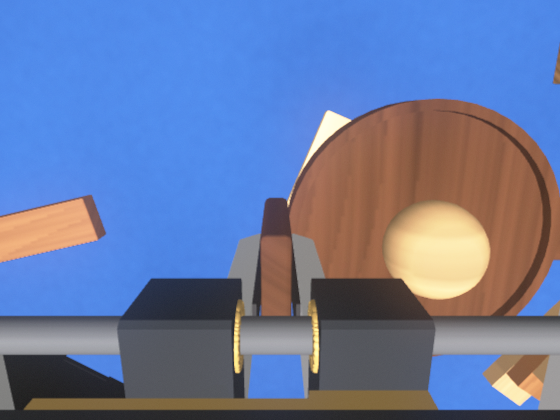

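The ball is still centred and the direction is right; 1.181 rad remain.

```bash
python3 -m creep '[[[-0.09,0,0],[0,0,-0.01],0],[[-0.17,0,0],[0,0,-0.02],0],[[-0.27,0,0],[0,0,-0.032],0],[[-0.28,0,0],[0,0,-0.032],0],[[-0.27,0,0],[0,0,-0.032],0],[[-0.28,0,0],[0,0,-0.032],0],[[-0.27,0,0],[0,0,-0.032],0],[[-0.28,0,0],[0,0,-0.032],0],[[-0.27,0,0],[0,0,-0.032],0],[[-0.28,0,0],[0,0,-0.032],0],[[-0.27,0,0],[0,0,-0.032],0],[[-0.28,0,0],[0,0,-0.032],0],[[-0.27,0,0],[0,0,-0.032],0],[[-0.28,0,0],[0,0,-0.032],0],[[-0.27,0,0],[0,0,-0.032],0],[[-0.28,0,0],[0,0,-0.032],0],[[-0.27,0,0],[0,0,-0.032],0],[[-0.28,0,0],[0,0,-0.032],0],[[-0.27,0,0],[0,0,-0.032],0],[[-0.28,0,0],[0,0,-0.032],0]]'; python3 -m creep '[[[-0.27,0,0],[0,0,-0.032],0],[[-0.28,0,0],[0,0,-0.032],0],[[-0.27,0,0],[0,0,-0.032],0],[[-0.28,0,0],[0,0,-0.032],0],[[-0.27,0,0],[0,0,-0.032],0],[[-0.28,0,0],[0,0,-0.032],0],[[-0.27,0,0],[0,0,-0.032],0],[[-0.28,0,0],[0,0,-0.032],0],[[-0.27,0,0],[0,0,-0.032],0],[[-0.28,0,0],[0,0,-0.032],0],[[-0.27,0,0],[0,0,-0.032],0],[[-0.28,0,0],[0,0,-0.032],0],[[-0.27,0,0],[0,0,-0.032],0],[[-0.28,0,0],[0,0,-0.032],0],[[-0.27,0,0],[0,0,-0.032],0],[[-0.28,0,0],[0,0,-0.032],0],[[-0.27,0,0],[0,0,-0.032],0],[[-0.17,0,0],[0,0,-0.02],0],[[-0.09,0,0],[0,0,-0.01],0],[[0,0,0],[0,0,0],0]]'
python3 - <<'E'
from h import *
s=st(); print(np.arctan2(s["tool_rot"][1][1],s["tool_rot"][0][1]))
im,c=snap("wrist","wrist13.png"); snap("scene","scene13.png"); snap("side","side13.png")
E
```

```text
t: 22.9
position: [0.5458, -0.0982, 0.2167]
tool_rot: [[-0.951, 0.308, -0.0], [0.308, 0.951, -0.0], [-0.0, -0.0, -1.0]]
contact_force: [-0.2, -0.4, -1.7]
finger_gap: 0.0139
t: 24.9
position: [0.5943, -0.1002, 0.2166]
tool_rot: [[-0.967, -0.256, -0.0], [-0.256, 0.967, -0.0], [0.0, -0.0, -1.0]]
contact_force: [-0.3, 0.9, -2.2]
finger_gap: 0.0138
t 24.9 q [-0.178  0.305  0.297  1.775 -0.1    1.077  1.982] p [ 0.5943 -0.1002  0.2166] 
 [[-0.967 -0.256 -0.   ]
 [-0.256  0.967 -0.   ]
 [ 0.    -0.    -1.   ]] F [-0.3  0.9 -2.2] gap 0.0138
1.8292133203467342
```

View pics/wrist13.png

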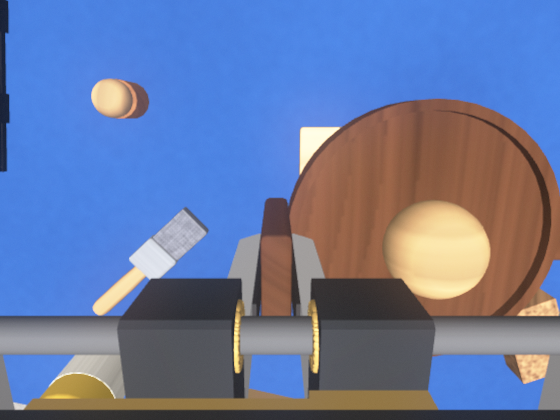

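View pics/scene13.png

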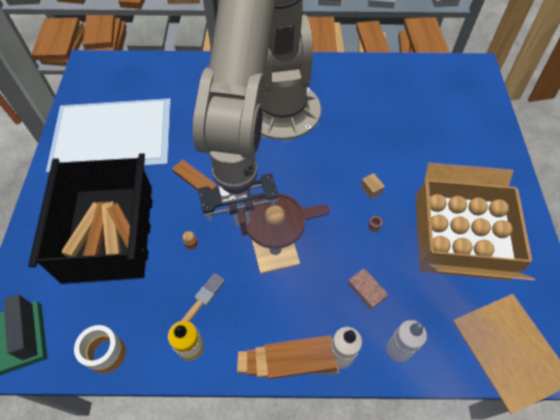

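View pics/side13.png

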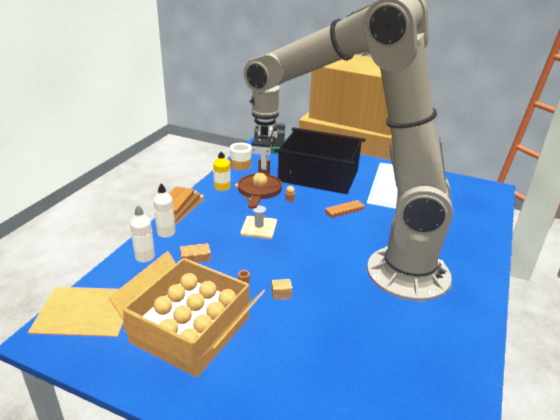

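The turn measures 1.570 rad. The tongue points at the carton (scene 328,210), and the ball is still centred, at (436,250) in the wrist view. Both sleeves and the bystanders look unchanged. I'll hold still briefly, check, and hand in.

```bash
python3 -m creep '[[[0,0,0],[0,0,0],0],[[0,0,0],[0,0,0],0],[[0,0,0],[0,0,0],0],[[0,0,0],[0,0,0],0],[[0,0,0],[0,0,0],0]]'
python3 - <<'E'
from h import *
st(); a=cv2.imread('pics/wrist13.png').astype(int); im,c=snap("wrist","wrist14.png")
print("diff",abs(im[:,:,::-1].astype(int)-a)[100:310,290:].mean())
print(np.abs(bot.observe()["joint_vel"]).max()); print(bot.hand_in())
E
```

```text
t: 25.55
position: [0.5942, -0.1002, 0.2167]
tool_rot: [[-0.967, -0.255, -0.0], [-0.255, 0.967, -0.0], [0.0, -0.0, -1.0]]
contact_force: [-0.2, 0.7, -3.0]
finger_gap: 0.0137
t 25.55 q [-0.178  0.305  0.297  1.775 -0.1    1.077  1.982] p [ 0.5942 -0.1002  0.2167] 
 [[-0.967 -0.255 -0.   ]
 [-0.255  0.967 -0.   ]
 [ 0.    -0.    -1.   ]] F [-0.2  0.7 -3. ] gap 0.0137
diff 0.9148030570252792
0.0025312478958866786
the job is handed in; nothing more can be done
None
```

The job is done and handed in at about 25.6 s. The larger ball sits free in the middle of the plate. I lifted the plate 9 cm straight up by its grip, then turned it 1.570 rad so its tongue points to the carton (+y side). The arm still holds it up.

- **Last checks:** the hand was vertical and still (joint speeds under 0.003 rad/s), and the ball and plate looked the same in the wrist view throughout the lift, turn and hold. The sensed load was 2–3 N, as expected for plate and ball. In the last scene picture the other objects looked unmoved; I judged that by eye.
- **Grip force:** I pinched at 60 N, the gripper's maximum, not the 80 N advised. No slip showed.
- **Early disagreement:** my first two fits of the plate's centre differed by 11 mm, because the side of the rim showed in each view. Later wrist views agreed to about 1–2 mm, and I used those.

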